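# Unframe a small panel painting

## Task

Take the painted panel out of the frame that lies face down on the bench: swing both wooden turn buttons fully aside, raise the panel's freed edge over the frame, draw the other edge out from under the two fixed steel plates without forcing it, and lift the panel away by its batten. Then lower it, do not drop it, painted side still down, onto the two felt bars of the padded cradle, centred and with its batten parallel to the bars, and let go. Leave the buttons aside and everything else on the bench where it is.

Things in the scene. Friction and masses are not known exactly. Their poses are not given: they have to be found in the camera images.
- frame: Picture frame lying face down, fixed (does not move), plain wooden back up, outer size 215 (its x) x 255 (its y). Origin: on the bench under its centre. Its back is flat, 40 above the bench, the moulding 40 wide. The recess (rebate) in its back is 135 (x) x 175 (y) and 15 deep: the panel lies on the recess floor, 25 above the bench.
- plates: The two steel plates screwed to the frame's -x side. Origin: midway between their tips, at their underside, frame x = -47.5, 40 above the bench. They (18 wide, 3 thick, at frame y = +50 and -50) lie flat on the frame's back and reach 20 over the recess: they hold that edge of the panel down, with 6 free play above it.
- turn_left (a joint): Angle (rad, counter-clockwise from above positive) of the turn button at frame y = +52. 0: points straight across the frame's +x side, one half reaching 12 over the recess. +1.57 or -1.57: parallel to the frame's edge, fully aside (either will do; stops at +-1.6). Starts within +-0.35; stays where left (pivot friction 0.05 N m).
- turn_right (a joint): The same for the identical turn button at the frame's y = -52.
- turn_left_pivot (a point): Top of the left turn button on its vertical pivot, frame x = 85.5, y = 52, 53 above the bench. The button is a wooden bar 60 long, 16 wide, 12 thick, pivoted at its middle, its underside 1 above the frame's back. The point turns with it, x axis along its length.
- turn_right_pivot (a point): The same for the right turn button, at frame x = 85.5, y = -52.
- panel: The wooden panel (painted side down), 130 (x) x 170 (y) x 9 thick, about 0.35 kg, loose in the recess with about 2.5 play all round. Origin: centre of its underside. On its back, which is up, one upright wooden batten runs along its y axis through the middle: 130 long, 20 wide (x), 22 high, top 31 above the panel's underside. Its axes start parallel to the frame's, +x towards the turn buttons.
- free_edge (a point): Middle of the lower edge of the panel at its +x side (under the turn buttons): 65 from its origin.
- tucked_edge (a point): Middle of the lower edge of the panel at its -x side (tucked under the two fixed plates): -65 from its origin.
- cradle: Padded cradle, fixed on the bench: plywood base 150 (x) x 200 (y) with two grey felt-topped bars, each 34 wide and 192 long, running along its y axis at x = +-42. Origin: on the bench under its centre.
- cradle_top (a point): Centre of the cradle at the height of the felt, 40 above the bench; axes as the cradle's.
- squat_jar: Bystander: squat glass jar with a dark green lid, 64 across, 62 tall, standing between the frame and the cradle. Origin: centre of its underside.
- amber_bottle: Bystander: amber glass bottle with a white cap, 56 across, 125 tall, at the back of the bench. Origin: centre of its underside.
- tall_jar: Bystander: slim glass jar with a dark green lid, 48 across, 115 tall, at the back. Origin: centre of its underside.
- white_bottle: Bystander: small white plastic bottle, 40 across, 85 tall, at the back. Origin: centre of its underside.
- flat_brush: Bystander: flat brush 150 long, lying at the back. Origin: about the middle of its underside.
- palette_knife: Bystander: wide-bladed spatula 190 long, lying at the back. Origin: about the middle of its underside.
- screwdriver: Bystander: screwdriver 170 long, lying at the left of the bench. Origin: about the middle of its underside.
- tape_roll: Bystander: roll of paper tape lying flat, 90 across, 22 high, at the right of the bench. Origin: centre of its underside.

How it is judged:
By the outcome, as a careful person would: the job done as asked, in the order asked, and still so for the second after the job is handed in, with the robot touching nothing.
It also fails if it takes over 58 s, if anything falls off the work surface, if the arm or the gripper's body presses on something with over 40 N, if the wrist force passes 120 N, or if a joint passes its speed limit or range.

## Robot

A 6-joint arm with a two-finger parallel gripper is mounted at the origin on the work surface. World frame = base frame: x ahead of the robot, y to its left, z up, the work surface at z = 0. Lengths are in m, angles in rad, forces in N, time in s.
With the tool pointing down it reaches from about 0.35 to 0.775 m from the base axis. Payload 7.3 kg.
Tool frame: the origin (TCP) lies midway between the tips of the shut fingers; the grasp point (between the pads) lies 19 mm behind it (robot.tcp_to_grasp is the distance from the TCP to the grasp point, in m); x points along the fingers, z is the direction in which the jaws open and shut, and the axes are right-handed (so a half turn about x gives the same grasp; the last joint's range is limited). The gripper opens to 92 mm and grips with 3 to 60 N. Pads are 19 mm wide; open, the fingers measure 130 mm over their backs; the gripper's body (75 mm by 190 mm) begins 47 mm behind the grasp point.
Start: joints at [-1.301, 0.342, 1.524, -0, 1.275, -0.146], TCP at [0.212, -0.48, 0.227] pointing down, gripper open.
Joint ranges: [-2.53, 2.53], [-0.77, 2.02], [0.04, 2.7], [-1, 4.14], [0.28, 2.66], [-3.11, 3.11]. Speed limits (rad/s): [2.57, 2.57, 3.14, 3.14, 3.14, 3.14].

## Interface

Orientations are given as [roll, pitch, yaw] about the fixed x, y, z axes, in that order (R = Rz(yaw) Ry(pitch) Rx(roll)).
In Python, from cell import robot gives the robot as it stands.
- The arm moves only by the tool move_arm, never from a script. Its argument "deltas" is a list of rows, each an object with "dp": the shift along the tool's x, y, z in m, a list of three; "turn": the turn, a rotation vector about the tool's x, y, z in degrees, a list of three. A call has 1 to 10 rows; each row is the pose to reach, as a shift and turn from the pose commanded when the call began, along the tool's axes at that moment; what a row does not reach only later rows make up. A row lasts 1/10 s, in which the tool goes at most 50 mm and 8.59 degrees, less where a joint would pass 70% of its speed; a pose out of reach is approached as far as the arm can. A call with a gripper value outside its range is refused whole. "hand" is the finger opening in m, from 0 to 0.0918, set as the call begins (left out, the last holds). The fingers move at their own pace and stop on an object; "squeeze" is the grip in N (left out, the last holds). Time passes only in rows, so rows that repeat a pose let the fingers close. It gives the time, the measured TCP pose, the force and the opening at its end, in the units of the state.
- robot.observe(): the state, without advancing time (a new reading comes with each control period).
- robot.read_camera(name): name is "scene" or "top" or "wrist"; returns (picture, depth): 400x640x3 uint8, red, green, blue; 400x640 float32, m along the optical axis (not along the pixel's ray), 0 where there is no reading.
- robot.camera_info(name): a dict with "fx", "fy", "cx", "cy" (pixels), "R" (3x3) and "t" (3): a world point X has camera coordinates R X + t. Camera axes: x right, y down, z forward; pixel columns grow to the right and rows downward; lengths in m; the calibration is good to about 2 mm. A picture is of the moment at which its call begins: read the wrist's pose just before it. camera_info takes no time and is no camera call; for the wrist camera it gives the pose at the moment of the call.
- robot.hand_in(): hands the job in, once; it reports no verdict.
The state is a dict: "time": time; "qpos": joint angles; "qvel": joint speeds; "joint_efforts": joint torques, N m; "tool_pos": TCP position; "tool_rot": TCP orientation; "contact_force": force on the tool from outside, world axes, zero at the start; "torque": the same for the moment, N m; "opening": finger opening in m.
Only numpy, scipy, OpenCV 4.12 (cv2) and the standard library are available. Lean on these libraries where they do the work, as an engineer would, in place of code of your own. Each camera call takes 0.05 s, during which the arm holds its last target.

## Working session

There is one attempt and no reset: what is moved stays moved. The work goes in short steps, Python scripts to look and compute and a tool call to move; the robot and the scene stay as the last step left them, time stands still between calls to the robot, and variables do not carry over. Pictures are saved under pics/ and viewed, and the job is handed in when it is done.

Besides the shell and the picture viewer there is one more tool, called after "Request:" by a JSON object that holds its "method" and its "body". move_arm: Moves the arm, as the interface text tells. Its arguments: {"type":"object","properties":{"deltas":{"type":"array"},"hand":{"type":"number"},"squeeze":{"type":"number"}},"required":["deltas"]}

```bash
ls; mkdir -p pics; python3 - <<'E'
from cell import robot
import cv2,numpy as np
s=robot.observe();print(s)
for n in ("scene","top"):
    i=robot.camera_info(n);p,d=robot.read_camera(n)
    np.savez(f"{n}0.npz",p=p,d=d,**{k:np.array(v) for k,v in i.items()})
    cv2.imwrite(f"pics/{n}0.png",p[:,:,::-1]);print(n,i)
E
```

```text
pics
{'time': 0.0, 'qpos': array([-1.30099071e+00,  3.42720083e-01,  1.52505345e+00, -8.96807949e-06,
        1.27539849e+00, -1.46001875e-01]), 'qvel': array([-0.00147495,  0.00013064,  0.00013753, -0.00126981, -0.00211453,
       -0.00110711]), 'joint_efforts': array([ 1.29920056e-03, -4.31239700e+01, -2.44216776e+01,  7.20106484e-02,
        5.58114436e-02, -1.31372199e-04]), 'tool_pos': array([ 0.21196503, -0.47984348,  0.22603363]), 'tool_rot': array([3.00102043, 1.56921693, 1.84603421]), 'contact_force': array([ 0.55166036, -0.22668928,  0.40267342]), 'torque': array([-0.00232565, -0.04496019,  0.0430875 ]), 'opening': 0.09200172247269793}
scene {'fx': 467.1589462442911, 'fy': 467.1589462442911, 'cx': 329.1742798232751, 'cy': 200.00842355823525, 'R': array([[-0.81356762,  0.58146761, -0.00177293],
       [ 0.39051279,  0.54412664, -0.74258061],
       [-0.43082188, -0.60483189, -0.66975436]]), 't': array([ 0.51246145, -0.17120586,  1.56344246])}
top {'fx': 465.1976680436498, 'fy': 465.1976680436498, 'cx': 320.7452595367638, 'cy': 197.19487289534763, 'R': array([[ 0.02851122, -0.99950851,  0.01303262],
       [-0.99099906, -0.0299697 , -0.13047101],
       [ 0.13079747, -0.00919543, -0.99136646]]), 't': array([-0.02083592,  0.60720447,  1.35969046])}
```

View pics/scene0.png

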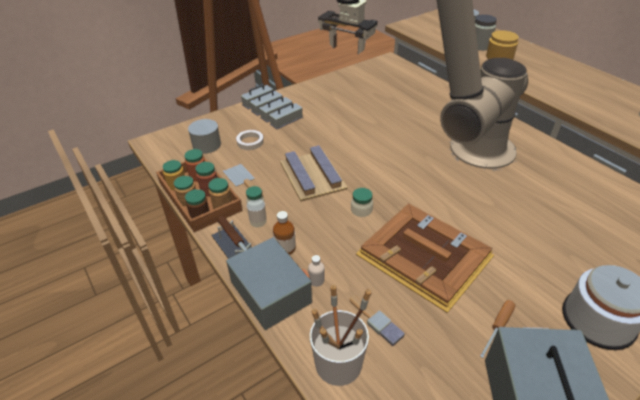

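View pics/top0.png

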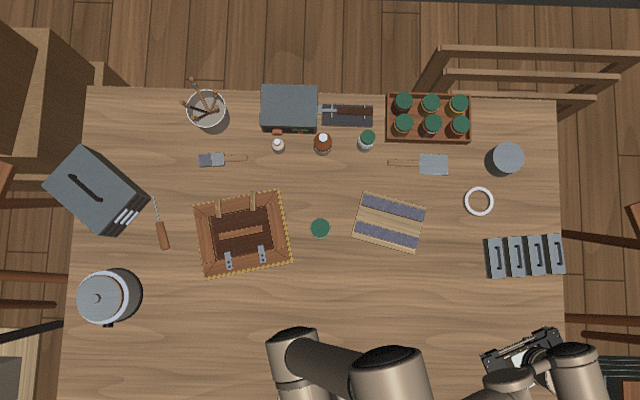

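The top view shows the frame at about (242,234), with its buttons at (222,203) and (252,200) and its plates at (228,260) and (262,254). The cradle is at (390,222) and the jar at (320,228). Next I'll enlarge it and get coarse points.

```bash
cat > h.py <<'E'
import numpy as np,cv2
from cell import robot
from scipy.spatial.transform import Rotation as Ro
def load(f):
    z=np.load(f);return {k:z[k] for k in z.files}
def snap(n,tag):
    i=robot.camera_info(n);p,d=robot.read_camera(n)
    np.savez(f"{tag}.npz",p=p,d=d,**{k:np.array(v) for k,v in i.items()})
    cv2.imwrite(f"pics/{tag}.png",p[:,:,::-1]);return load(f"{tag}.npz")
def ray(c,u,v,z):
    r=np.array([(u-c['cx'])/c['fx'],(v-c['cy'])/c['fy'],1.0]);o=-c['R'].T@c['t'];w=c['R'].T@r
    return o+w*(z-o[2])/w[2]
def proj(c,X):
    q=c['R']@np.array(X)+c['t'];return c['fx']*q[0]/q[2]+c['cx'],c['fy']*q[1]/q[2]+c['cy']
def tri(c1,p1,c2,p2):
    A=[];b=[]
    for c,(u,v) in((c1,p1),(c2,p2)):
        o=-c['R'].T@c['t'];w=c['R'].T@np.array([(u-c['cx'])/c['fx'],(v-c['cy'])/c['fy'],1.0]);w/=np.linalg.norm(w)
        P=np.eye(3)-np.outer(w,w);A.append(P);b.append(P@o)
    return np.linalg.lstsq(np.vstack(A),np.hstack(b),rcond=None)[0]
def dp_cloud(c):
    v,u=np.mgrid[0:400,0:640];d=c['d'];q=np.stack([(u-c['cx'])/c['fx']*d,(v-c['cy'])/c['fy']*d,d],-1)
    return (q-c['t'])@c['R']
def Rt(): 
    s=robot.observe();r=s['tool_rot'];return Ro.from_euler('xyz',r),s['tool_pos'],s
def delta(p,R):  # target pose -> dp, turn deg in tool axes
    R0,p0,_=Rt();return R0.inv().apply(np.array(p)-p0),(R0.inv()*R).as_rotvec(degrees=True)
E
python3 - <<'E'
from h import *
c=load('top0.npz');b=c['p'][:,:,::-1][170:300,170:450]
cv2.imwrite('pics/top0b.png',cv2.resize(b,None,fx=2.85,fy=2.85,interpolation=cv2.INTER_CUBIC))
for n,u,v,z in (('frame',242,234,.04),('cr',390,222,.04),('jar',320,228,.062)): print(n,ray(c,u,v,z))
i=robot.camera_info('wrist');print(i);R,p,_=Rt();print(p,R.as_matrix())
C=-i['R'].T@i['t'];print('cam in tool',R.inv().apply(C-p),R.as_matrix().T@i['R'].T)
E
```

```text
frame [0.49022858 0.22771975 0.04      ]
cr [ 0.53895139 -0.21235391  0.04      ]
jar [ 0.51341593 -0.00320394  0.062     ]
{'fx': 341.40988975684684, 'fy': 341.40988975684684, 'cx': 314.25287166841457, 'cy': 200.40263816757562, 'R': array([[ 0.40448733, -0.91454275, -0.00125101],
       [-0.88136776, -0.39017894,  0.26636679],
       [-0.24409193, -0.10663939, -0.96387093]]), 't': array([-0.52417303, -0.0334229 ,  0.39031764])}
[ 0.21197932 -0.47992035  0.22612511] [[-3.77637696e-04  9.14779467e-01  4.03953443e-01]
 [ 1.29484205e-03  4.03953581e-01 -9.14778568e-01]
 [-9.99999090e-01  1.77601035e-04 -1.33704302e-03]]
cam in tool [-0.15832475  0.07203801 -0.00025036] [[-8.59330396e-05 -2.66538926e-01  9.63824151e-01]
 [ 5.83664881e-04 -9.63824004e-01 -2.66538833e-01]
 [ 9.99999826e-01  5.39645817e-04  2.38393737e-04]]
```

View pics/top0b.png

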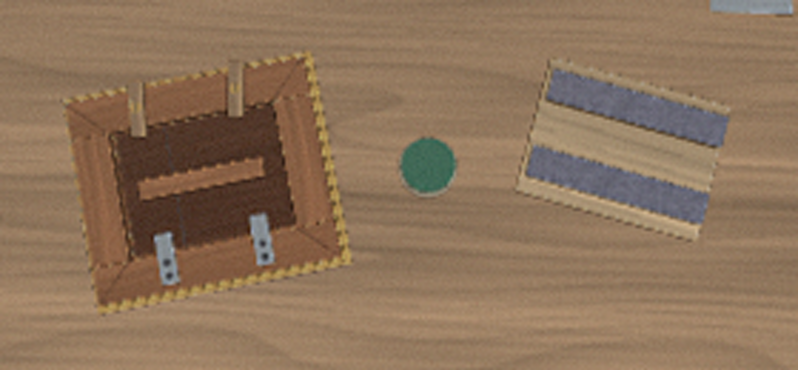

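Request:
{"method": "move_arm", "body": {"deltas": [{"dp": [-0.024, 0.408, -0.113], "turn": [-51, 0, 0]}, {"dp": [-0.024, 0.408, -0.113], "turn": [-51, 0, 0]}, {"dp": [-0.024, 0.408, -0.113], "turn": [-51, 0, 0]}, {"dp": [-0.024, 0.408, -0.113], "turn": [-51, 0, 0]}, {"dp": [-0.024, 0.408, -0.113], "turn": [-51, 0, 0]}, {"dp": [-0.024, 0.408, -0.113], "turn": [-51, 0, 0]}, {"dp": [-0.024, 0.408, -0.113], "turn": [-51, 0, 0]}, {"dp": [-0.024, 0.408, -0.113], "turn": [-51, 0, 0]}, {"dp": [-0.024, 0.408, -0.113], "turn": [-51, 0, 0]}, {"dp": [-0.024, 0.408, -0.113], "turn": [-51, 0, 0]}]}}

```text
time: 1.1
tool_pos: [0.5416, -0.2094, 0.2501]
tool_rot: [1.949, 1.57, 1.688]
contact_force: [0.6, -0.7, -0.6]
opening: 0.0917
```

```bash
python3 - <<'E'
from h import *
R,p,s=Rt();print(s['time'],p,s['qvel'].round(3),s['contact_force'])
c=snap('wrist','w1')
R,p,s=Rt();print(p,R.as_matrix().round(3))
print(delta([.50,.23,.25],Ro.from_euler('xyz',[0,np.pi/2,0])))
E
```

```text
1.1 [ 0.54163725 -0.20942491  0.2500532 ] [-0.064 -0.021  0.048 -0.028 -0.004 -0.04 ] [ 0.57107476 -0.65481433 -0.60364515]
[ 0.54025399 -0.21087867  0.24996884] [[-0.001  0.259  0.966]
 [ 0.     0.966 -0.259]
 [-1.     0.    -0.001]]
(array([ 1.63413511e-04,  4.15413699e-01, -1.53054961e-01]), array([-1.50089457e+01, -6.88592279e-02, -1.03441932e-02]))
```

View pics/w1.png

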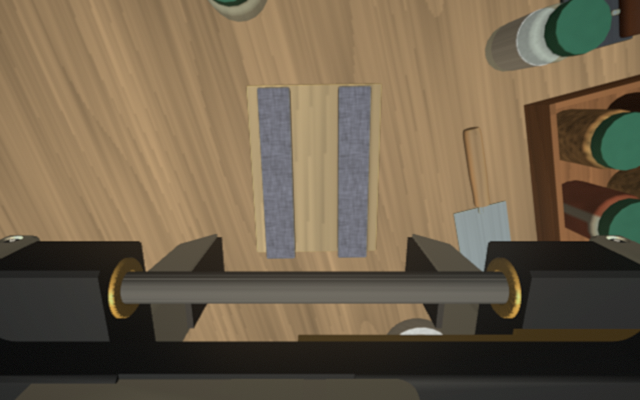

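The wrist view shows the two felt bars unobstructed: the left one at u 258–295, the right one at u 338–369, both at v 86–258. I'll measure the cradle from this view and cross-check it with the top view, and move on towards the frame. Things sit best on the tool +y side of the TCP.

```bash
cat > cr.py <<'E'
from h import *
def felt(c,box=None):
    hsv=cv2.cvtColor(c['p'],cv2.COLOR_RGB2HSV)
    m=cv2.inRange(hsv,(105,25,60),(135,130,200))
    m=cv2.morphologyEx(cv2.morphologyEx(m,cv2.MORPH_CLOSE,np.ones((7,7))),cv2.MORPH_OPEN,np.ones((5,5)))
    if box: k=np.zeros_like(m);k[box[1]:box[3],box[0]:box[2]]=1;m=m*k
    cs=sorted(cv2.findContours(m,cv2.RETR_EXTERNAL,cv2.CHAIN_APPROX_NONE)[0],key=cv2.contourArea)[-2:]
    return [cv2.minAreaRect(q) for q in cs],[q[:,0] for q in cs]
for f,b in(('w1.npz',(240,60,400,280)),('top0.npz',(345,180,435,260))):
    c=load(f);r,cs=felt(c,b);cl=dp_cloud(c);cen=[]
    for q,k in zip(r,cs):
        W=np.array([ray(c,u,v,.04)[:2] for u,v in k]);rr=cv2.minAreaRect((W*1000).astype(np.float32));cen.append(rr[0])
        u,v=map(int,q[0]);print(f,'bar world',np.round(rr,1) if 0 else rr,'z',np.median(cl[v-4:v+5,u-3:u+4,2]))
    cen=np.array(cen);print('centre',cen.mean(0),'sep',np.linalg.norm(cen[0]-cen[1]),[np.degrees(np.arctan2(*(cen[i]-cen[1-i])[::-1])) for i in(0,1)])
# two-view heights
w=load('w1.npz');t=load('top0.npz');rw=sorted(felt(w,(240,60,400,280))[0]);rt=sorted(felt(t,(345,180,435,260))[0],key=lambda q:-q[0][1])
for a,b in zip(rw,rt): print('tri',a[0],b[0],tri(w,a[0],t,b[0]))
E
python3 cr.py
```

```text
cr.py:14: RuntimeWarning: Mean of empty slice.
  cen=np.array(cen);print('centre',cen.mean(0),'sep',np.linalg.norm(cen[0]-cen[1]),[np.degrees(np.arctan2(*(cen[i]-cen[1-i])[::-1])) for i in(0,1)])
  ret = ret.dtype.type(ret / rcount)
Traceback (most recent call last):
  File "cr.py", line 14, in <module>
    cen=np.array(cen);print('centre',cen.mean(0),'sep',np.linalg.norm(cen[0]-cen[1]),[np.degrees(np.arctan2(*(cen[i]-cen[1-i])[::-1])) for i in(0,1)])
                                                                      ~~~^^^
IndexError: index 0 is out of bounds for axis 0 with size 0
```

Request:
{"method": "move_arm", "body": {"deltas": [{"dp": [0, 0.35, -0.14], "turn": [-25, 0, 0]}, {"dp": [0, 0.35, -0.14], "turn": [-25, 0, 0]}, {"dp": [0, 0.35, -0.14], "turn": [-25, 0, 0]}, {"dp": [0, 0.35, -0.14], "turn": [-25, 0, 0]}, {"dp": [0, 0.35, -0.14], "turn": [-25, 0, 0]}, {"dp": [0, 0.35, -0.14], "turn": [-25, 0, 0]}, {"dp": [0, 0.35, -0.14], "turn": [-25, 0, 0]}, {"dp": [0, 0.35, -0.14], "turn": [-25, 0, 0]}, {"dp": [0, 0.35, -0.14], "turn": [-25, 0, 0]}, {"dp": [0, 0.35, -0.14], "turn": [-25, 0, 0]}]}}

```text
time: 2.15
tool_pos: [0.4959, 0.1614, 0.2505]
tool_rot: [-2.217, 1.57, -2.045]
contact_force: [0.3, -0.6, 1.0]
opening: 0.092
```

```bash
python3 - <<'E'
from h import *
R,p,s=Rt();print(s['time'],p,s['qvel'].round(3),s['contact_force'])
c=snap('wrist','w2')
R,p,s=Rt();print(p,R.as_matrix().round(3))
E
```

```text
2.15 [0.49590797 0.16137228 0.25048341] [-0.028 -0.001 -0.001 -0.001 -0.    -0.001] [ 0.28011086 -0.56710339  1.03974602]
[0.4961457  0.16085549 0.2505422 ] [[-0.    -0.169  0.986]
 [-0.001  0.986  0.169]
 [-1.    -0.001 -0.001]]
```

View pics/w2.png

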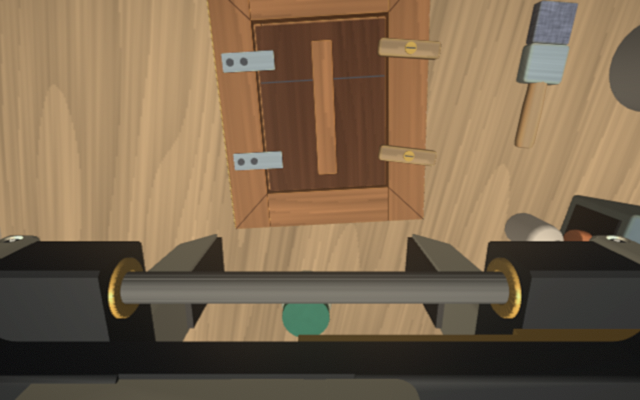

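The view shows the recess at about (253–390, 15–192), the batten from (321,40) to (327,174), button screws at (411,47) and (409,155), and plates at (248,61) and (258,160). The felt colour mask failed, so I'll tune it.

```bash
python3 - <<'E'
from h import *
for f,pts in(('w1.npz',[(275,170),(352,170)]),('top0.npz',[(392,208),(388,234)]),('w2.npz',[(324,110),(411,47),(435,50),(392,47),(300,110),(248,61),(400,100)])):
    c=load(f);h=cv2.cvtColor(c['p'],cv2.COLOR_RGB2HSV)
    for u,v in pts: print(f,(u,v),h[v-2:v+3,u-2:u+3].reshape(-1,3).mean(0).round(),c['p'][v,u])
E
```

```text
w1.npz (275, 170) [119.  18. 117.] [108 109 117]
w1.npz (352, 170) [119.  18. 118.] [109 109 117]
top0.npz (392, 208) [122.  29. 116.] [100 100 114]
top0.npz (388, 234) [122.  31. 118.] [ 96  93 108]
w2.npz (324, 110) [ 13. 139. 166.] [165 115  75]
w2.npz (411, 47) [ 20. 124. 165.] [122 109  83]
w2.npz (435, 50) [ 17.  99. 156.] [155 129  95]
w2.npz (392, 47) [ 17.  99. 158.] [153 128  94]
w2.npz (300, 110) [ 11. 139.  93.] [92 61 43]
w2.npz (248, 61) [ 91.  13. 142.] [151 160 159]
w2.npz (400, 100) [ 13. 138. 155.] [154 107  70]
```

Request:
{"method": "move_arm", "body": {"deltas": [{"dp": [0, 0.06, 0.0], "turn": [0, 0, 0]}, {"dp": [0, 0.06, 0.0], "turn": [0, 0, 0]}, {"dp": [0, 0.06, 0.0], "turn": [0, 0, 0]}]}}

```text
time: 2.5
tool_pos: [0.486, 0.2211, 0.2505]
tool_rot: [-2.2, 1.57, -2.028]
contact_force: [0.7, -0.2, 0.4]
opening: 0.0917
```

```bash
sed -i 's/(105,25,60),(135,130,200)/(108,10,70),(135,60,170)/' cr.py; python3 cr.py; python3 - <<'E'
from h import *
R,p,s=Rt();print(s['time'],p,s['qvel'].round(3))
c=snap('wrist','w3')
for f,b in(('w2',(200,0,460,240)),('w3',(200,0,460,270))):
    c=load(f+'.npz');cv2.imwrite(f'pics/{f}b.png',cv2.resize(c['p'][b[1]:b[3],b[0]:b[2],::-1],None,fx=2.2 if f=='w3' else 2.5,fy=2.2 if f=='w3' else 2.5,interpolation=cv2.INTER_CUBIC))
E
```

```text
w1.npz bar world ((500.75079345703125, -203.43887329101562), (188.04920959472656, 30.850168228149414), 76.02915954589844) z 0.0406396568680491
w1.npz bar world ((582.281005859375, -223.4912109375), (188.69879150390625, 31.081485748291016), 76.2140884399414) z 0.04050728767220524
centre [ 541.51589966 -213.46504211] sep 83.95994151653454 [np.float64(166.18237381070261), np.float64(-13.817626189297394)]
top0.npz bar world ((501.7518615722656, -201.4408416748047), (188.32925415039062, 31.326858520507812), 75.92528533935547) z 0.03994092747831797
top0.npz bar world ((583.043212890625, -221.87258911132812), (189.23377990722656, 32.192543029785156), 75.94338989257812) z 0.039463782945121824
centre [ 542.39753723 -211.65671539] sep 83.81968803613391 [np.float64(165.89153304907623), np.float64(-14.108466950923766)]
tri (277.3612060546875, 172.86602783203125) (386.317626953125, 234.37057495117188) [ 0.50201794 -0.20072481  0.03266723]
tri (354.0, 171.5) (393.3093566894531, 207.4665985107422) [ 0.58945556 -0.23159583 -0.02264951]
2.5 [0.48598042 0.22105923 0.25051175] [-0.032 -0.003  0.008 -0.016 -0.003 -0.021]
```

View pics/w3b.png

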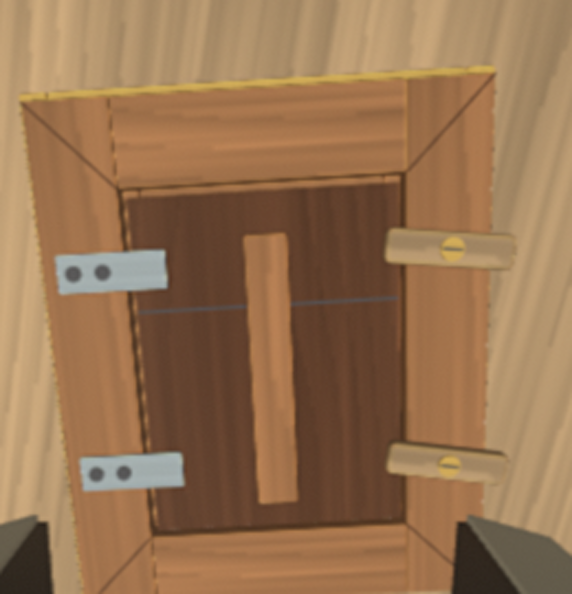

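View pics/w2b.png

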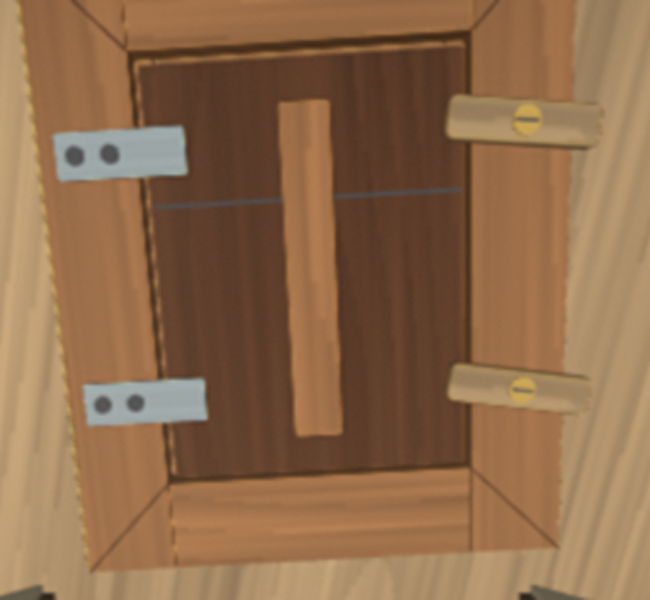

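The enlarged views show the screw heads, batten corners and plate tips. I'll triangulate those points across the two wrist positions and check their heights.

```bash
python3 - <<'E'
from h import *
a=load('w3.npz');b=load('w2.npz')
P={'screwL':((453,249),(527,119)),'screwR':((450,464),(523,390)),
'bat1':((245,236),(279,101)),'bat2':((287,234),(330,99)),'bat3':((297,500),(342,434)),'bat4':((259,503),(296,437)),
'plL1':((166,250),(185,126)),'plL2':((168,289),(187,174)),'plR1':((182,453),(206,378)),'plR2':((184,486),(208,420))}
Z={'s':.053,'b':.056,'p':.043}
W={}
for k,(p,q) in P.items():
    p=(p[0]/2.2+200,p[1]/2.2);q=(q[0]/2.5+200,q[1]/2.5);z=Z[k[0]]
    W[k]=(ray(a,*p,z)+ray(b,*q,z))/2
    print(k,(tri(a,p,b,q)*1000).round(1),(ray(a,*p,z)*1000).round(1),(ray(b,*q,z)*1000).round(1))
ang=lambda v:np.degrees(np.arctan2(-v[0],v[1]))
print('yaw screws',ang(W['screwL']-W['screwR']),np.linalg.norm(W['screwL']-W['screwR']))
bl=(W['bat1']+W['bat2'])/2;br=(W['bat3']+W['bat4'])/2
print('batten',ang(bl-br),np.linalg.norm(bl-br),(bl+br)/2)
pl=(W['plL1']+W['plL2'])/2;pr=(W['plR1']+W['plR2'])/2
print('plates',ang(pl-pr),np.linalg.norm(pl-pr),(pl+pr)/2)
m=(W['screwL']+W['screwR'])/2;y=np.radians(ang(W['screwL']-W['screwR']));fx=np.array([np.cos(y),np.sin(y),0])
print('frame from screws',m-85.5e-3*fx,'from plates',(pl+pr)/2+47.5e-3*fx,'batt in frame',((bl+br)/2-(m-85.5e-3*fx))@fx)
# green-box check: project batten & depth
cl=dp_cloud(a)
for k,(p,q) in P.items():
    pass
for n,(x,y2) in {'batten':(270,370),'panel':(340,400),'frame':(440,350),'frameL':(90,370),'btnL in':(405,247),'btnR out':(490,467)}.items():
    u,v=int(x/2.2+200),int(y2/2.2);print(n,np.median(cl[v-2:v+3,u-2:u+3].reshape(-1,3),0).round(4))
# button end in w3: inner ends & outer ends
for n,i,o in(('L',((386,230),(389,264)),((513,237),(511,268))),('R',((390,446),(388,475)),((507,456),(504,484)))):
    f=lambda q:np.mean([ray(a,x/2.2+200,y2/2.2,.053) for x,y2 in q],0)
    I,O=f(i),f(o);d=O-I;print('btn',n,(I*1e3).round(1),(O*1e3).round(1),np.linalg.norm(d),'yaw',np.degrees(np.arctan2(d[1],d[0])))
E
```

```text
screwL [565.4 300.8  56. ] [566.3 300.9  53. ] [566.  301.4  53. ]
screwR [591.1 199.2  49.4] [589.9 200.2  53. ] [590.1 199.6  53. ]
bat1 [471.3 290.2  59.7] [471.3 290.2  56. ] [471.1 290.8  56. ]
bat2 [489.9 294.3  58.6] [489.9 294.3  56. ] [490.  294.8  56. ]
bat3 [519.1 168.   51.3] [518.4 169.6  56. ] [518.9 168.8  56. ]
bat4 [500.2 163.7  53.1] [500.  164.8  56. ] [500.1 164.3  56. ]
plL1 [435.6 277.5  44.1] [435.5 277.5  43. ] [435.4 277.6  43. ]
plL2 [439.2 259.9  45.6] [439.1 259.7  43. ] [438.7 260.1  43. ]
plR1 [458.1 180.7  45.5] [457.7 179.9  43. ] [458.3 180.4  43. ]
plR2 [461.5 162.5  42.6] [461.3 162.6  43. ] [461.8 162.6  43. ]
yaw screws 13.226698901167111 0.10405114692805842
batten 12.878669506949171 0.12893726748299195 [0.49494181 0.22970511 0.056     ]
plates 13.061798290199382 0.09992858184914886 [0.44848077 0.22003958 0.043     ]
frame from screws [0.49485929 0.23095056 0.053     ] from plates [0.49472071 0.2309078  0.043     ] batt in frame -0.00020462782658140999
batten [0.4926 0.2319 0.0566]
panel [0.5315 0.2199 0.0345]
frame [0.575  0.2533 0.0403]
frameL [0.4052 0.2136 0.0401]
btnL in [0.5442 0.2982 0.0535]
btnR out [0.6087 0.2025 0.0534]
btn L [536.5 296.6  53. ] [593.4 304.   53. ] 0.05739054993046723 yaw 7.449256569165821
btn R [559.7 196.7  53. ] [617.8 201.8  53. ] 0.058346105360999094 yaw 5.037984205466601
```

Everything agrees. The frame is at (494.8, 230.9) mm with yaw 13.0°, and the batten centre is at (494.9, 229.7). The buttons are at 5° (R) and 7.4° (L) in world yaw. The cradle is at (542, −212.5) with yaw −14°. I'll use the gripper as a wrench on each button, starting with the right one.

```bash
cat >> h.py <<'E'
def T(zang,tilt=0): # tool pointing down, jaw axis at zang deg, then tilt about tool y
    a=np.radians(zang);z=np.array([np.cos(a),np.sin(a),0]);x=np.array([0,0,-1.]);y=np.cross(z,x)
    return Ro.from_matrix(np.stack([x,y,z],1))*Ro.from_rotvec([0,tilt,0],degrees=True)
def go(x,y,z,zang,tilt=0):
    d,t=delta([x,y,z],T(zang,tilt));R,p,s=Rt();print('t',s['time'],'p',p.round(4),'zang',round(np.degrees(np.arctan2(R.as_matrix()[1,2],R.as_matrix()[0,2])),2),'F',s['contact_force'].round(1),'op',round(s['opening'],4));print('dp',d.round(4),'turn',t.round(2))
E
python3 - <<'E'
from h import *
go(.590,.1997,.11,95.2)
E
```

```text
t 2.55 p [0.4862 0.2203 0.2505] zang 9.81 F [ 0.5  0.3 -0.7] op 0.0919
dp [ 0.1405 -0.0379  0.0989] turn [-8.539e+01 -6.000e-02  3.000e-02]
```

Request:
{"method": "move_arm", "body": {"deltas": [{"dp": [0.07, -0.038, 0.099], "turn": [-40, 0, 0]}, {"dp": [0.07, -0.038, 0.099], "turn": [-85.4, 0, 0]}, {"dp": [0.07, -0.038, 0.099], "turn": [-85.4, 0, 0]}, {"dp": [0.07, -0.038, 0.099], "turn": [-85.4, 0, 0]}, {"dp": [0.07, -0.038, 0.099], "turn": [-85.4, 0, 0]}, {"dp": [0.07, -0.038, 0.099], "turn": [-85.4, 0, 0]}, {"dp": [0.14, -0.038, 0.099], "turn": [-85.4, 0, 0]}, {"dp": [0.14, -0.038, 0.099], "turn": [-85.4, 0, 0]}, {"dp": [0.14, -0.038, 0.099], "turn": [-85.4, 0, 0]}, {"dp": [0.14, -0.038, 0.099], "turn": [-85.4, 0, 0]}], "hand": 0.034}}

```text
time: 3.55
tool_pos: [0.5899, 0.1983, 0.1095]
tool_rot: [1.989, 1.568, -2.628]
contact_force: [0.2, 0.1, 0.4]
opening: 0.0339
```

Request:
{"method": "move_arm", "body": {"deltas": [{"dp": [0, 0, 0], "turn": [0, 0, 0]}, {"dp": [0, 0, 0], "turn": [0, 0, 0]}]}}

```text
time: 3.75
tool_pos: [0.5904, 0.1994, 0.1108]
tool_rot: [-2.852, 1.57, -1.196]
contact_force: [0.4, 0.4, 0.3]
opening: 0.0341
```

```bash
python3 - <<'E'
from h import *
go(.590,.1997,.044,95.2)
E
```

```text
t 3.75 p [0.5904 0.1994 0.1108] zang 94.92 F [0.4 0.4 0.3] op 0.0341
dp [0.0668 0.0004 0.0004] turn [-0.28 -0.02  0.01]
```

Request:
{"method": "move_arm", "body": {"deltas": [{"dp": [0.02, 0, 0], "turn": [0, 0, 0]}, {"dp": [0.04, 0, 0], "turn": [0, 0, 0]}, {"dp": [0.05, 0, 0], "turn": [0, 0, 0]}, {"dp": [0.06, 0, 0], "turn": [0, 0, 0]}, {"dp": [0.066, 0, 0], "turn": [0, 0, 0]}, {"dp": [0.066, 0, 0], "turn": [0, 0, 0]}]}}

```text
time: 4.35
tool_pos: [0.5898, 0.2007, 0.0442]
tool_rot: [1.813, 1.57, -2.809]
contact_force: [0.2, 0.0, 0.4]
opening: 0.0338
```

Request:
{"method": "move_arm", "body": {"deltas": [{"dp": [0, 0, 0], "turn": [0, 0, 0]}, {"dp": [0, 0, 0], "turn": [0, 0, 0]}, {"dp": [0, 0, 0], "turn": [0, 0, 0]}, {"dp": [0, 0, 0], "turn": [0, 0, 0]}], "hand": 0.01, "squeeze": 10}}

```text
time: 4.75
tool_pos: [0.5908, 0.1999, 0.0454]
tool_rot: [-2.346, 1.569, -0.684]
contact_force: [1.7, -4.4, 1.1]
opening: 0.0156
```

```bash
python3 - <<'E'
from h import *
go(.590,.1997,.044,13)
E
```

```text
t 4.75 p [0.5908 0.1999 0.0454] zang 95.22 F [ 1.7 -4.4  1.1] op 0.0156
dp [ 0.0014  0.0008 -0.0001] turn [ 8.222e+01 -1.000e-02  1.400e-01]
```

Request:
{"method": "move_arm", "body": {"deltas": [{"dp": [0, 0, 0], "turn": [6, 0, 0]}, {"dp": [0, 0, 0], "turn": [14, 0, 0]}, {"dp": [0, 0, 0], "turn": [22, 0, 0]}, {"dp": [0, 0, 0], "turn": [30, 0, 0]}, {"dp": [0, 0, 0], "turn": [38, 0, 0]}, {"dp": [0, 0, 0], "turn": [46, 0, 0]}, {"dp": [0, 0, 0], "turn": [54, 0, 0]}, {"dp": [0, 0, 0], "turn": [62, 0, 0]}, {"dp": [0, 0, 0], "turn": [70, 0, 0]}, {"dp": [0, 0, 0], "turn": [78, 0, 0]}]}}

```text
time: 5.75
tool_pos: [0.5891, 0.1975, 0.0453]
tool_rot: [-2.339, 1.565, -2.044]
contact_force: [-6.7, -14.0, 7.3]
opening: 0.0161
```

Request:
{"method": "move_arm", "body": {"deltas": [{"dp": [0, 0, 0], "turn": [4.2, 0, 0]}, {"dp": [0, 0, 0], "turn": [4.2, 0, 0]}, {"dp": [0, 0, 0], "turn": [4.2, 0, 0]}]}}

```text
time: 6.05
tool_pos: [0.5889, 0.1975, 0.0453]
tool_rot: [-2.349, 1.565, -2.122]
contact_force: [-5.6, -13.4, 7.2]
opening: 0.0161
```

```bash
python3 - <<'E'
from h import *
go(.590,.1997,.09,13)
E
```

```text
t 6.05 p [0.5889 0.1975 0.0453] zang 13.01 F [ -5.6 -13.4   7.2] op 0.0161
dp [-0.0447  0.0017  0.0014] turn [ 0.01 -0.24  0.25]
```

Request:
{"method": "move_arm", "body": {"deltas": [{"dp": [0, 0, 0], "turn": [0, 0, 0]}, {"dp": [0, 0, 0], "turn": [0, 0, 0]}, {"dp": [-0.01, 0, 0], "turn": [0, 0, 0]}, {"dp": [-0.05, 0, 0], "turn": [0, 0, 0]}, {"dp": [-0.05, 0, 0], "turn": [0, 0, 0]}], "hand": 0.034}}

```text
time: 6.55
tool_pos: [0.5932, 0.2021, 0.1005]
tool_rot: [0.003, 1.561, 0.231]
contact_force: [0.9, 0.6, 0.6]
opening: 0.0341
```

```bash
python3 - <<'E'
from h import *
go(.5663,.3010,.10,97.4)
E
```

```text
t 6.55 p [0.5932 0.2021 0.1005] zang 13.05 F [0.9 0.6 0.6] op 0.0341
dp [ 0.0005  0.1024 -0.0039] turn [-84.35   0.47   0.43]
```

Request:
{"method": "move_arm", "body": {"deltas": [{"dp": [0, 0.05, -0.002], "turn": [-8, 0, 0]}, {"dp": [0, 0.102, -0.004], "turn": [-84.3, 0.5, 0.4]}, {"dp": [0, 0.102, -0.004], "turn": [-84.3, 0.5, 0.4]}, {"dp": [0, 0.102, -0.004], "turn": [-84.3, 0.5, 0.4]}, {"dp": [0, 0.102, -0.004], "turn": [-84.3, 0.5, 0.4]}, {"dp": [0, 0.102, -0.004], "turn": [-84.3, 0.5, 0.4]}, {"dp": [0, 0.102, -0.004], "turn": [-84.3, 0.5, 0.4]}, {"dp": [0, 0.102, -0.004], "turn": [-84.3, 0.5, 0.4]}, {"dp": [0, 0.102, -0.004], "turn": [-84.3, 0.5, 0.4]}, {"dp": [0, 0.102, -0.004], "turn": [-84.3, 0.5, 0.4]}]}}

```text
time: 7.55
tool_pos: [0.5632, 0.2999, 0.0952]
tool_rot: [1.702, 1.561, -2.876]
contact_force: [0.3, -0.5, 0.6]
opening: 0.0342
```

Request:
{"method": "move_arm", "body": {"deltas": [{"dp": [0, 0, 0], "turn": [-2, 0, 0]}, {"dp": [0, 0, 0], "turn": [-2, 0, 0]}, {"dp": [0, 0, 0], "turn": [-2, 0, 0]}]}}

```text
time: 7.85
tool_pos: [0.5632, 0.2997, 0.095]
tool_rot: [1.69, 1.561, -2.86]
contact_force: [0.9, -0.6, 0.1]
opening: 0.0337
```

```bash
python3 - <<'E'
from h import *
go(.5663,.3010,.045,97.4)
snap('wrist','w4')
go(.5663,.3010,.045,97.4)
E
```

```text
t 7.85 p [0.5632 0.2997 0.095 ] zang 99.27 F [ 0.9 -0.6  0.1] op 0.0337
dp [ 0.05   -0.0038  0.0009] turn [ 1.87 -0.07 -0.54]
t 7.9 p [0.5631 0.2996 0.0949] zang 99.27 F [ 0.3  0.5 -0.3] op 0.0339
dp [ 0.0499 -0.0038  0.0009] turn [ 1.87 -0.08 -0.55]
```

View pics/w4.png

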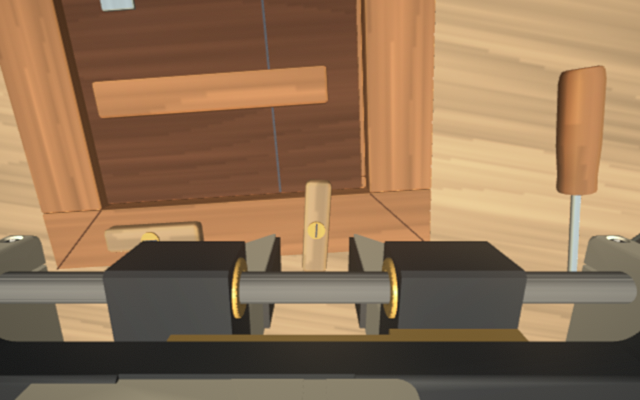

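The right button is now parallel to the edge, at about (153,238). The left button, at (316,228), is between the open fingers. Next I correct the offset and descend.

Request:
{"method": "move_arm", "body": {"deltas": [{"dp": [0, -0.004, 0.001], "turn": [1.9, 0, -0.5]}, {"dp": [0.02, -0.004, 0.001], "turn": [1.9, 0, -0.5]}, {"dp": [0.035, -0.004, 0.001], "turn": [1.9, 0, -0.5]}, {"dp": [0.045, -0.004, 0.001], "turn": [1.9, 0, -0.5]}, {"dp": [0.05, -0.004, 0.001], "turn": [1.9, 0, -0.5]}, {"dp": [0.05, -0.004, 0.001], "turn": [1.9, 0, -0.5]}]}}

```text
time: 8.5
tool_pos: [0.5662, 0.3008, 0.0442]
tool_rot: [2.236, 1.568, -2.347]
contact_force: [0.3, -0.4, 0.5]
opening: 0.0342
```

Request:
{"method": "move_arm", "body": {"deltas": [{"dp": [0, 0, 0], "turn": [0, 0, 0]}, {"dp": [0, 0, 0], "turn": [0, 0, 0]}, {"dp": [0, 0, 0], "turn": [0, 0, 0]}, {"dp": [0, 0, 0], "turn": [0, 0, 0]}], "hand": 0.01, "squeeze": 10}}

```text
time: 8.9
tool_pos: [0.5668, 0.3012, 0.0454]
tool_rot: [3.131, 1.57, -1.452]
contact_force: [0.0, 1.6, 2.6]
opening: 0.0155
```

```bash
python3 - <<'E'
from h import *
go(.5663,.3010,.045,13)
E
```

```text
t 8.9 p [0.5668 0.3012 0.0454] zang 97.42 F [0.  1.6 2.6] op 0.0155
dp [ 0.0004  0.0005 -0.0001] turn [ 8.442e+01 -5.000e-02  4.000e-02]
```

Request:
{"method": "move_arm", "body": {"deltas": [{"dp": [0, 0, 0], "turn": [6, 0, 0]}, {"dp": [0, 0, 0], "turn": [14, 0, 0]}, {"dp": [0, 0, 0], "turn": [22, 0, 0]}, {"dp": [0, 0, 0], "turn": [30, 0, 0]}, {"dp": [0, 0, 0], "turn": [38, 0, 0]}, {"dp": [0, 0, 0], "turn": [46, 0, 0]}, {"dp": [0, 0, 0], "turn": [54, 0, 0]}, {"dp": [0, 0, 0], "turn": [62, 0, 0]}, {"dp": [0, 0, 0], "turn": [70, 0, 0]}, {"dp": [0, 0, 0], "turn": [78, 0, 0]}]}}

```text
time: 9.9
tool_pos: [0.5655, 0.2992, 0.0453]
tool_rot: [-2.534, 1.565, -2.2]
contact_force: [-4.9, -6.0, 7.8]
opening: 0.0159
```

Request:
{"method": "move_arm", "body": {"deltas": [{"dp": [0, 0, 0], "turn": [6.4, 0, 0]}, {"dp": [0, 0, 0], "turn": [6.4, 0, 0]}, {"dp": [0, 0, 0], "turn": [6.4, 0, 0]}]}}

```text
time: 10.2
tool_pos: [0.5653, 0.2992, 0.0453]
tool_rot: [-2.481, 1.565, -2.254]
contact_force: [-5.9, -6.8, 7.4]
opening: 0.016
```

Request:
{"method": "move_arm", "body": {"deltas": [{"dp": [0, 0, 0], "turn": [0, 0, 0]}, {"dp": [0, 0, 0], "turn": [0, 0, 0]}, {"dp": [-0.01, 0, 0], "turn": [0, 0, 0]}, {"dp": [-0.05, 0, 0], "turn": [0, 0, 0]}, {"dp": [-0.09, 0, 0], "turn": [0, 0, 0]}, {"dp": [-0.09, 0, 0], "turn": [0, 0, 0]}, {"dp": [-0.09, 0, 0], "turn": [0, 0, 0]}], "hand": 0.034}}

```text
time: 10.9
tool_pos: [0.5671, 0.3014, 0.1364]
tool_rot: [-0.511, 1.569, -0.284]
contact_force: [-0.6, 0.6, -1.1]
opening: 0.034
```

```bash
python3 - <<'E'
from h import *
go(.4949,.2297,.12,12.9)
E
```

```text
t 10.9 p [0.5671 0.3014 0.1364] zang 13.04 F [-0.6  0.6 -1.1] op 0.034
dp [ 0.0163 -0.0536 -0.0865] turn [0.14 0.1  0.05]
```

```bash
python3 - <<'E'
from h import *
go(.5062,.181,.21,12.9)
E
```

```text
t 10.9 p [0.5671 0.3014 0.1364] zang 13.04 F [-0.6  0.6 -1.1] op 0.034
dp [-0.0737 -0.1036 -0.0864] turn [0.14 0.1  0.05]
```

Request:
{"method": "move_arm", "body": {"deltas": [{"dp": [-0.074, -0.104, -0.086], "turn": [0.1, 0.1, 0]}, {"dp": [-0.074, -0.104, -0.086], "turn": [0.1, 0.1, 0]}, {"dp": [-0.074, -0.104, -0.086], "turn": [0.1, 0.1, 0]}, {"dp": [-0.074, -0.104, -0.086], "turn": [0.1, 0.1, 0]}, {"dp": [-0.074, -0.104, -0.086], "turn": [0.1, 0.1, 0]}]}}

```text
time: 11.4
tool_pos: [0.506, 0.1798, 0.2089]
tool_rot: [-2.795, 1.567, -2.571]
contact_force: [0.4, -0.6, 0.3]
opening: 0.0339
```

```bash
python3 - <<'E'
from h import *
c=snap('wrist','w5')
cv2.imwrite('pics/w5b.png',cv2.resize(c['p'][0:270,160:480,::-1],None,fx=2.2,fy=2.2,interpolation=cv2.INTER_CUBIC))
E
```

```text
(no output)
```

View pics/w5b.png

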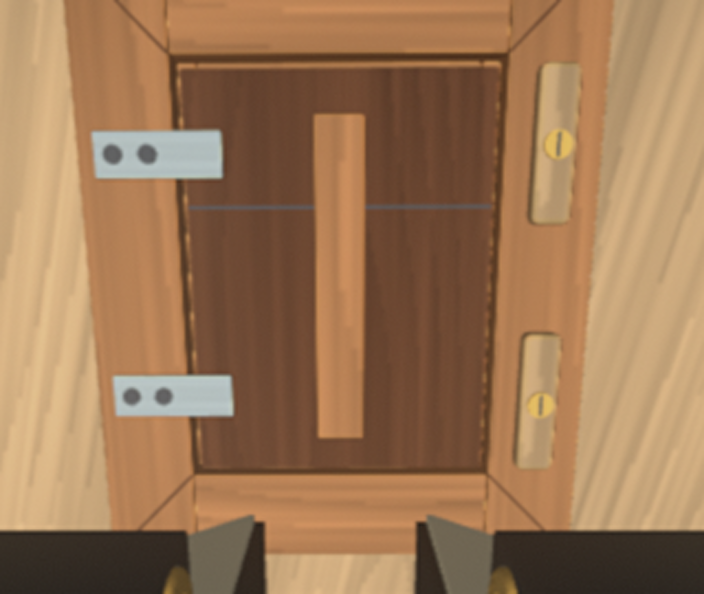

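Both buttons are aside, with their long sides upright along the right moulding. I'll measure their angles and re-measure the batten.

```bash
python3 - <<'E'
from h import *
c=load('w5.npz')
f=lambda q,z:np.mean([ray(c,x/2.2+160,y/2.2,z) for x,y in q],0)
ang=lambda v:np.degrees(np.arctan2(-v[0],v[1]))
for n,a,b,z in(('bat',((314,114),(364,114)),((318,437),(363,437)),.056),('L',((542,63),(580,63)),((531,224),(569,224)),.053),('R',((523,333),(560,333)),((515,467),(551,467)),.053),('tips',((222,130),(222,179)),((232,376),(233,416)),.043)):
    A,B=f(a,z),f(b,z);print(n,((A+B)/2).round(4),np.linalg.norm(A-B).round(4),ang(A-B).round(2))
go(.495,.2299,.037,13)
E
```

```text
bat [0.4946 0.2301 0.056 ] 0.1284 13.14
L [0.5649 0.3007 0.053 ] 0.0589 13.09
R [0.5878 0.2008 0.053 ] 0.0586 13.35
tips [0.448  0.2203 0.043 ] 0.0999 13.12
t 11.45 p [0.5061 0.1805 0.2081] zang 12.88 F [ 0.4 -0.2  0.4] op 0.0339
dp [0.1711 0.0508 0.001 ] turn [-0.12 -0.24  0.06]
```

Request:
{"method": "move_arm", "body": {"deltas": [{"dp": [0.05, 0.051, 0.001], "turn": [-0.1, -0.2, 0]}, {"dp": [0.09, 0.051, 0.001], "turn": [-0.1, -0.2, 0]}, {"dp": [0.12, 0.051, 0.001], "turn": [-0.1, -0.2, 0]}, {"dp": [0.12, 0.051, 0.001], "turn": [-0.1, -0.2, 0]}, {"dp": [0.14, 0.051, 0.001], "turn": [-0.1, -0.2, 0]}, {"dp": [0.155, 0.051, 0.001], "turn": [-0.1, -0.2, 0]}, {"dp": [0.165, 0.051, 0.001], "turn": [-0.1, -0.2, 0]}, {"dp": [0.17, 0.051, 0.001], "turn": [-0.1, -0.2, 0]}, {"dp": [0.17, 0.051, 0.001], "turn": [-0.1, -0.2, 0]}]}}

```text
time: 12.35
tool_pos: [0.4955, 0.2301, 0.0389]
tool_rot: [-1.588, 1.569, -1.361]
contact_force: [-0.1, -0.1, -0.4]
opening: 0.0339
```

```bash
python3 - <<'E'
from h import *
go(.495,.2299,.037,13)
E
```

```text
t 12.35 p [0.4955 0.2301 0.0389] zang 13.03 F [-0.1 -0.1 -0.4] op 0.0339
dp [ 0.0019 -0.0001 -0.0005] turn [ 0.03 -0.    0.08]
```

Request:
{"method": "move_arm", "body": {"deltas": [{"dp": [0.0015, 0, -0.0005], "turn": [0, 0, 0]}, {"dp": [0.0015, 0, -0.0005], "turn": [0, 0, 0]}]}}

```text
time: 12.55
tool_pos: [0.4952, 0.23, 0.0379]
tool_rot: [-0.803, 1.569, -0.576]
contact_force: [-0.3, 0.2, 0.3]
opening: 0.0344
```

Request:
{"method": "move_arm", "body": {"deltas": [{"dp": [0, 0, 0], "turn": [0, 0, 0]}, {"dp": [0, 0, 0], "turn": [0, 0, 0]}, {"dp": [0, 0, 0], "turn": [0, 0, 0]}, {"dp": [0, 0, 0], "turn": [0, 0, 0]}, {"dp": [0, 0, 0], "turn": [0, 0, 0]}], "hand": 0.012, "squeeze": 30}}

```text
time: 13.05
tool_pos: [0.4947, 0.2298, 0.0376]
tool_rot: [-1.524, 1.569, -1.296]
contact_force: [-2.8, -0.7, 5.1]
opening: 0.0199
```

```bash
python3 - <<'E'
from h import *
go(.495,.2299,.037,13)
# arc rows: frame coords r from pivot
p=Rt()[1]
r0=np.array([65,(p[2]-.025)*1000])
for th in (1,2,3.5,5,6.5,8,9.5,10.5):
    t=np.radians(th);f=th/10.5
    d=np.array([r0[0]*np.cos(t)-r0[1]*np.sin(t)+1*f-r0[0], r0[0]*np.sin(t)+r0[1]*np.cos(t)+1*f-r0[1]])
    print(th,'dp x',round(-d[1],2),'z',round(d[0],2))
E
```

```text
t 13.05 p [0.4947 0.2298 0.0376] zang 13.02 F [-2.8 -0.7  5.1] op 0.0199
dp [ 0.0006 -0.      0.0003] turn [0.02 0.   0.08]
1 dp x -1.23 z -0.14
2 dp x -2.45 z -0.29
3.5 dp x -4.28 z -0.56
5 dp x -6.09 z -0.87
6.5 dp x -7.9 z -1.23
8 dp x -9.69 z -1.63
9.5 dp x -11.46 z -2.07
10.5 dp x -12.63 z -2.39
```

Request:
{"method": "move_arm", "body": {"deltas": [{"dp": [-0.0012, 0, -0.0001], "turn": [0, -1, 0]}, {"dp": [-0.0025, 0, -0.0003], "turn": [0, -2, 0]}, {"dp": [-0.0043, 0, -0.0006], "turn": [0, -3.5, 0]}, {"dp": [-0.0061, 0, -0.0009], "turn": [0, -5, 0]}, {"dp": [-0.0061, 0, -0.0009], "turn": [0, -5, 0]}]}}

```text
time: 13.55
tool_pos: [0.4932, 0.2296, 0.0433]
tool_rot: [-0.017, 1.483, 0.211]
contact_force: [-0.1, 0.2, -3.5]
opening: 0.0197
```

```bash
python3 - <<'E'
from h import *
s=robot.observe();print(s['contact_force'],s['torque'],s['opening'],s['tool_pos'])
E
```

```text
[-0.12516161  0.2224967  -3.46413454] [0.01065934 0.16626798 0.01189143] 0.019743498807441532 [0.49323927 0.22955517 0.04328213]
```

The wrist force reads −3.5 N, which is just the panel's weight, so it is free of contact. I'll continue to 10.5°.

Request:
{"method": "move_arm", "body": {"deltas": [{"dp": [-0.0017, 0, -0.0002], "turn": [0, -1.4, 0]}, {"dp": [-0.0033, 0, -0.0005], "turn": [0, -2.8, 0]}, {"dp": [-0.005, 0, -0.0007], "turn": [0, -4.2, 0]}, {"dp": [-0.0066, 0, -0.001], "turn": [0, -5.5, 0]}, {"dp": [-0.0066, 0, -0.001], "turn": [0, -5.5, 0]}, {"dp": [-0.0066, 0, -0.001], "turn": [0, -5.5, 0]}]}}

```text
time: 14.15
tool_pos: [0.4923, 0.2293, 0.0496]
tool_rot: [-0.008, 1.388, 0.219]
contact_force: [0.1, -0.3, -5.0]
opening: 0.0199
```

```bash
python3 - <<'E'
from h import *
R,p,s=Rt();print(s['contact_force'],s['torque'],s['opening'],s['tool_pos'])
M=R.as_matrix();print('down tilt',np.degrees(np.arcsin(M[2,2])))
fx=np.array([np.cos(np.radians(13)),np.sin(np.radians(13)),0])
print((R.inv().apply(.026*fx+[0,0,.001])).round(4))
c=snap('scene','s2');cv2.imwrite('pics/s2b.png',cv2.resize(c['p'][150:330,320:540,::-1],None,fx=3,fy=3,interpolation=cv2.INTER_CUBIC))
E
```

```text
[ 0.13273148 -0.3457787  -5.00157054] [-0.08367642  0.16618745 -0.055371  ] 0.01991338089806563 [0.4922723  0.22929875 0.04957715]
down tilt 10.450217501472173
[ 0.0037 -0.      0.0258]
```

View pics/s2b.png

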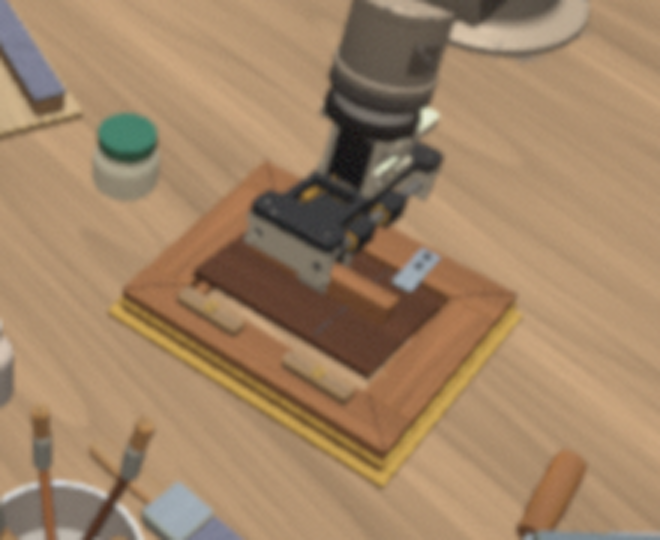

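The free edge is up. The buttons' tops at 53 mm mean the panel has to tilt more before the free edge passes them, so I'll slide 8 mm first, then tilt to 18°, then slide on.

Request:
{"method": "move_arm", "body": {"deltas": [{"dp": [0.0008, 0, 0.0015], "turn": [0, 0, 0]}, {"dp": [0.0012, 0, 0.0035], "turn": [0, 0, 0]}, {"dp": [0.0016, 0, 0.0055], "turn": [0, 0, 0]}, {"dp": [0.002, 0, 0.0078], "turn": [0, 0, 0]}, {"dp": [0.002, 0, 0.0078], "turn": [0, 0, 0]}]}}

```text
time: 14.7
tool_pos: [0.5008, 0.2313, 0.0494]
tool_rot: [-0.008, 1.387, 0.22]
contact_force: [1.0, 0.5, -4.2]
opening: 0.0197
```

```bash
cat >> h.py <<'E'
FX=np.array([np.cos(np.radians(13)),np.sin(np.radians(13)),0]);FY=np.array([-FX[1],FX[0],0])
def panel(rel=(.0126,0)):  # panel underside centre & edges from TCP pose, frame coords mm
    R,p,s=Rt();c=p+R.apply([.0126,0,0]);z=R.as_matrix()[:,2]
    F0=np.array([.4947,.2308,0]);o=[]
    for q in(c-.065*z,c,c+.065*z): q=q-F0;o.append((np.array([q@FX,q@FY,q[2]])*1000).round(1))
    print('tucked',o[0],'c',o[1],'free',o[2],'tilt',np.degrees(np.arcsin(z[2])).round(2),'F',s['contact_force'].round(1),'tq',s['torque'].round(2),'op',s['opening'].round(4),'t',s['time']);return R,p,c,z
E
python3 - <<'E'
from h import *
R,p,c,z=panel()
e=c-.065*z
# arc to 18 about tucked edge
for th in(12,14,16,18):
    Rn=T(13,-th);cn=e+.065*Rn.as_matrix()[:,2];pn=cn-Rn.apply([.0126,0,0])
    d,t=delta(pn,Rn);print(th,d.round(4),t.round(2))
E
```

```text
Traceback (most recent call last):
  File "h.py", line 38, in panel
    print('tucked',o[0],'c',o[1],'free',o[2],'tilt',np.degrees(np.arcsin(z[2])).round(2),'F',s['contact_force'].round(1),'tq',s['torque'].round(2),'op',s['opening'].round(4),'t',s['time']);return R,p,c,z
                                                                                                                                                        ^^^^^^^^^^^^^^^^^^
AttributeError: 'float' object has no attribute 'round'
```

```bash
sed -i "s/s\['opening'\].round(4)/round(s['opening'],4)/" h.py
python3 - <<'E'
from h import *
R,p,c,z=panel()
e=c-.065*z
for th in(12,14,16,18):
    Rn=T(13,-th);cn=e+.065*Rn.as_matrix()[:,2];pn=cn-Rn.apply([.0126,0,0])
    d,t=delta(pn,Rn);print(th,d.round(4),t.round(2))
E
```

```text
tucked [-55.6  -1.   25.1] c [ 8.3 -0.9 37. ] free [72.2 -0.9 48.9] tilt 10.55 F [ 1.   0.5 -4.2] tq [-0.01  0.15  0.01] op 0.0197 t 14.7
12 [-0.0016 -0.0001 -0.0003] [ 0.03 -1.45  0.07]
14 [-0.0039 -0.0001 -0.0009] [ 0.04 -3.45  0.07]
16 [-0.0061 -0.0001 -0.0015] [ 0.04 -5.45  0.07]
18 [-0.0083 -0.0001 -0.0022] [ 0.04 -7.45  0.07]
```

Request:
{"method": "move_arm", "body": {"deltas": [{"dp": [-0.002, 0, -0.0003], "turn": [0, -1.5, 0]}, {"dp": [-0.0044, 0, -0.0009], "turn": [0, -3.5, 0]}, {"dp": [-0.0068, 0, -0.0015], "turn": [0, -5.5, 0]}, {"dp": [-0.009, 0, -0.0022], "turn": [0, -7.5, 0]}, {"dp": [-0.009, 0, -0.0022], "turn": [0, -7.5, 0]}, {"dp": [-0.009, 0, -0.0022], "turn": [0, -7.5, 0]}]}}

```text
time: 15.3
tool_pos: [0.4966, 0.2303, 0.0579]
tool_rot: [-0.005, 1.257, 0.223]
contact_force: [0.5, 0.9, -4.9]
opening: 0.0196
```

```bash
python3 - <<'E'
from h import *
R,p,c,z=panel()
for h in (4,8,12,16): print(h,R.inv().apply(h/1000*FX+[0,0,h*.0002]).round(4))
E
```

```text
tucked [-56.2  -0.9  25.9] c [ 5.6 -0.9 45.9] free [67.4 -0.8 66. ] tilt 17.98 F [ 0.5  0.9 -4.9] tq [-0.11  0.34 -0.02] op 0.0196 t 15.3
4 [ 0.0005 -0.      0.0041]
8 [ 0.0009 -0.      0.0081]
12 [ 0.0014 -0.      0.0122]
16 [ 0.0019 -0.      0.0162]
```

Request:
{"method": "move_arm", "body": {"deltas": [{"dp": [0.0005, 0, 0.002], "turn": [0, 0, 0]}, {"dp": [0.001, 0, 0.004], "turn": [0, 0, 0]}, {"dp": [0.0015, 0, 0.007], "turn": [0, 0, 0]}, {"dp": [0.0018, 0, 0.01], "turn": [0, 0, 0]}, {"dp": [0.0018, 0, 0.013], "turn": [0, 0, 0]}, {"dp": [0.002, 0, 0.016], "turn": [0, 0, 0]}, {"dp": [0.002, 0, 0.0185], "turn": [0, 0, 0]}, {"dp": [0.002, 0, 0.0185], "turn": [0, 0, 0]}, {"dp": [0.002, 0, 0.0185], "turn": [0, 0, 0]}]}}

```text
time: 16.2
tool_pos: [0.5142, 0.2344, 0.0616]
tool_rot: [-0.005, 1.257, 0.223]
contact_force: [-0.8, -0.4, -4.7]
opening: 0.0195
```

```bash
python3 - <<'E'
from h import *
R,p,c,z=panel()
print(R.inv().apply([0,0,.1]))
for q in ([p[0]+.01,p[1],.20],): go(*q,13)
c=snap('scene','s3');cv2.imwrite('pics/s3b.png',cv2.resize(c['p'][150:330,320:540,::-1],None,fx=3,fy=3,interpolation=cv2.INTER_CUBIC))
E
```

```text
tucked [-38.1  -0.9  29.5] c [23.7 -0.9 49.6] free [85.5 -0.8 69.7] tilt 18.0 F [-0.8 -0.4 -4.7] tq [-0.1   0.33 -0.  ] op 0.0195 t 16.2
[-0.09510474 -0.00014352  0.03090417]
t 16.2 p [0.5142 0.2344 0.0616] zang 13.05 F [-0.8 -0.4 -4.7] op 0.0195
dp [-0.1286 -0.0025  0.052 ] turn [ 0.04 18.    0.08]
```

View pics/s3b.png

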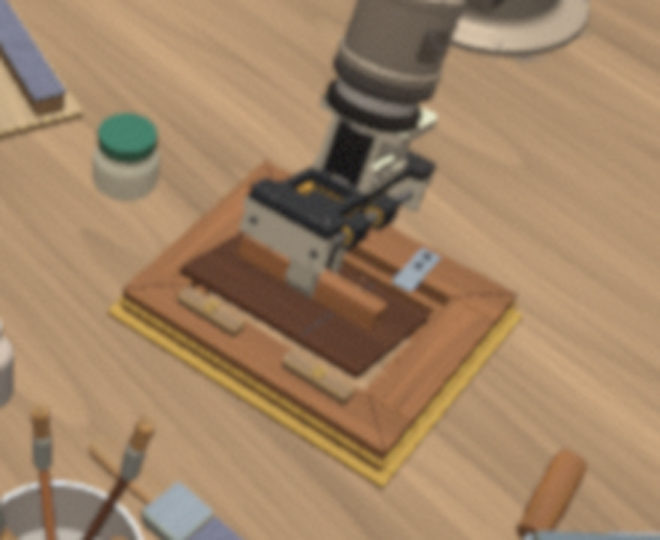

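The panel's tucked edge is clear of the plates, with about 6 mm of margin. Next I lift it straight up, then level it.

Request:
{"method": "move_arm", "body": {"deltas": [{"dp": [-0.01, 0, 0.0032], "turn": [0, 0, 0]}, {"dp": [-0.025, 0, 0.0081], "turn": [0, 0, 0]}, {"dp": [-0.045, 0, 0.0146], "turn": [0, 0, 0]}, {"dp": [-0.065, 0, 0.021], "turn": [0, 3, 0]}, {"dp": [-0.085, 0, 0.0276], "turn": [0, 7, 0]}, {"dp": [-0.105, 0, 0.034], "turn": [0, 11, 0]}, {"dp": [-0.12, 0, 0.039], "turn": [0, 15, 0]}, {"dp": [-0.13, 0, 0.042], "turn": [0, 18, 0]}, {"dp": [-0.13, 0, 0.042], "turn": [0, 18, 0]}, {"dp": [-0.13, 0, 0.042], "turn": [0, 18, 0]}]}}

```text
time: 17.25
tool_pos: [0.5138, 0.2345, 0.1981]
tool_rot: [-0.783, 1.569, -0.556]
contact_force: [-0.1, 0.1, -6.1]
opening: 0.0197
```

```bash
python3 - <<'E'
from h import *
R,p,c,z=panel()
go(.542,-.2125,.20,-14)
E
```

```text
tucked [-45.5  -0.7 185.4] c [ 19.5  -0.7 185.5] free [ 84.5  -0.7 185.6] tilt 0.08 F [-0.1  0.1 -6.1] tq [-0.01 -0.12 -0.01] op 0.0197 t 17.25
t 17.25 p [0.5138 0.2345 0.1981] zang 13.03 F [-0.1  0.1 -6.1] op 0.0197
dp [-0.0014 -0.4419 -0.0733] turn [27.03  0.1   0.06]
```

Request:
{"method": "move_arm", "body": {"deltas": [{"dp": [0, -0.01, -0.002], "turn": [1, 0, 0]}, {"dp": [0, -0.03, -0.005], "turn": [2, 0, 0]}, {"dp": [0, -0.06, -0.01], "turn": [4, 0, 0]}, {"dp": [0, -0.09, -0.015], "turn": [6, 0, 0]}, {"dp": [0, -0.12, -0.02], "turn": [8, 0, 0]}, {"dp": [0, -0.15, -0.025], "turn": [10, 0, 0]}, {"dp": [0, -0.18, -0.03], "turn": [12, 0, 0]}, {"dp": [0, -0.21, -0.035], "turn": [14, 0, 0]}, {"dp": [0, -0.24, -0.04], "turn": [16, 0, 0]}, {"dp": [0, -0.26, -0.043], "turn": [17, 0, 0]}]}}

```text
time: 18.25
tool_pos: [0.5296, -0.0309, 0.1981]
tool_rot: [-1.522, 1.569, -1.594]
contact_force: [0.9, 0.1, -4.5]
opening: 0.0197
```

```bash
python3 - <<'E'
from h import *
go(.542,-.2125,.20,-14)
E
```

```text
t 18.25 p [ 0.5296 -0.0309  0.1981] zang -4.16 F [ 0.9  0.1 -4.5] op 0.0197
dp [-0.0015 -0.1803  0.0256] turn [9.84 0.02 0.12]
```

Request:
{"method": "move_arm", "body": {"deltas": [{"dp": [0, -0.03, 0.004], "turn": [2, 0, 0]}, {"dp": [0, -0.06, 0.008], "turn": [4, 0, 0]}, {"dp": [0, -0.09, 0.013], "turn": [6, 0, 0]}, {"dp": [0, -0.12, 0.017], "turn": [8, 0, 0]}, {"dp": [0, -0.15, 0.021], "turn": [9, 0, 0]}, {"dp": [0, -0.17, 0.024], "turn": [9.8, 0, 0]}, {"dp": [0, -0.178, 0.0256], "turn": [9.8, 0, 0]}, {"dp": [0, -0.178, 0.0256], "turn": [9.8, 0, 0]}, {"dp": [0, -0.178, 0.0256], "turn": [9.8, 0, 0]}]}}

```text
time: 19.15
tool_pos: [0.5434, -0.2069, 0.1986]
tool_rot: [-1.445, 1.57, -1.685]
contact_force: [-0.2, 0.1, -4.2]
opening: 0.02
```

```bash
python3 - <<'E'
from h import *
go(.542,-.2125,.10,-14)
c=snap('wrist','w6');t=snap('top','t6')
cv2.imwrite('pics/t6b.png',cv2.resize(t['p'][150:280,320:480,::-1],None,fx=4,fy=4,interpolation=cv2.INTER_CUBIC))
E
```

```text
t 19.15 p [ 0.5434 -0.2069  0.1986] zang -13.76 F [-0.2  0.1 -4.2] op 0.02
dp [ 0.0986 -0.0058 -0.    ] turn [0.24 0.   0.03]
```

View pics/w6.png

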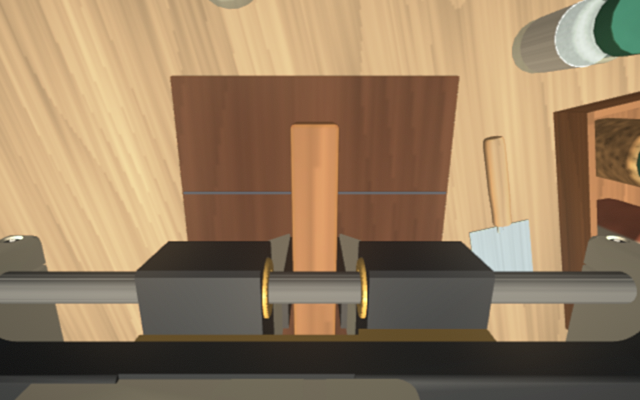

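The panel is held level. Its far edge runs (171,76)–(458,76) and the batten end is at (291–338,124). I'll use those to get its pose in the hand.

```bash
python3 - <<'E'
from h import *
c=load('w6.npz');R,p,s=Rt();M=R.as_matrix();y=M[:,1];z=M[:,2]
A,B=ray(c,171,76,.195),ray(c,458,76,.195)
C,D=ray(c,291,124,.217),ray(c,338,124,.217)
print('edge len',np.linalg.norm(A-B),'mid in tool yz',[(((A+B)/2-p)@y),(((A+B)/2-p)@z)],'ang off',np.degrees(np.arctan2((B-A)@y,(B-A)@z)))
print('bat w',np.linalg.norm(C-D),'mid',[(((C+D)/2-p)@y),(((C+D)/2-p)@z)])
E
```

```text
edge len 0.1282509823476263 mid in tool yz [np.float64(0.08462812036462508), np.float64(6.299073223948718e-05)] ang off -0.018933307153728637
bat w 0.01881434613154648 mid [np.float64(0.06475988331064703), np.float64(4.454211644142077e-05)]
```

Request:
{"method": "move_arm", "body": {"deltas": [{"dp": [0.02, -0.003, 0], "turn": [0.2, 0, 0]}, {"dp": [0.05, -0.006, 0], "turn": [0.2, 0, 0]}, {"dp": [0.08, -0.006, 0], "turn": [0.2, 0, 0]}, {"dp": [0.105, -0.006, 0], "turn": [0.2, 0, 0]}, {"dp": [0.12, -0.006, 0], "turn": [0.2, 0, 0]}, {"dp": [0.13, -0.006, 0], "turn": [0.2, 0, 0]}, {"dp": [0.13, -0.006, 0], "turn": [0.2, 0, 0]}, {"dp": [0.13, -0.006, 0], "turn": [0.2, 0, 0]}]}}

```text
time: 20.05
tool_pos: [0.5431, -0.2136, 0.0696]
tool_rot: [-0.604, 1.568, -0.848]
contact_force: [0.6, -0.2, -4.2]
opening: 0.0196
```

```bash
python3 - <<'E'
from h import *
go(.542,-.2125,.0535,-14)
E
```

```text
t 20.05 p [ 0.5431 -0.2136  0.0696] zang -13.94 F [ 0.6 -0.2 -4.2] op 0.0196
dp [ 0.0161  0.0009 -0.0014] turn [0.06 0.12 0.08]
```

Request:
{"method": "move_arm", "body": {"deltas": [{"dp": [0.004, 0.001, -0.001], "turn": [0, 0.1, 0]}, {"dp": [0.008, 0.001, -0.001], "turn": [0, 0.1, 0]}, {"dp": [0.011, 0.001, -0.001], "turn": [0, 0.1, 0]}, {"dp": [0.013, 0.001, -0.001], "turn": [0, 0.1, 0]}, {"dp": [0.015, 0.001, -0.001], "turn": [0, 0.1, 0]}, {"dp": [0.015, 0.001, -0.001], "turn": [0, 0.1, 0]}, {"dp": [0.015, 0.001, -0.001], "turn": [0, 0.1, 0]}]}}

```text
time: 20.75
tool_pos: [0.5418, -0.2126, 0.0539]
tool_rot: [-2.223, 1.569, -2.467]
contact_force: [0.5, 0.5, -4.3]
opening: 0.0199
```

Request:
{"method": "move_arm", "body": {"deltas": [{"dp": [0.0005, 0, 0], "turn": [0, 0, 0]}, {"dp": [0.001, 0, 0], "turn": [0, 0, 0]}, {"dp": [0.0015, 0, 0], "turn": [0, 0, 0]}, {"dp": [0.0015, 0, 0], "turn": [0, 0, 0]}]}}

```text
time: 21.15
tool_pos: [0.5418, -0.2126, 0.0527]
tool_rot: [-2.038, 1.569, -2.282]
contact_force: [-1.1, 0.8, -1.6]
opening: 0.02
```

Request:
{"method": "move_arm", "body": {"deltas": [{"dp": [0.0003, 0, 0], "turn": [0, 0, 0]}, {"dp": [0.0006, 0, 0], "turn": [0, 0, 0]}, {"dp": [0.0006, 0, 0], "turn": [0, 0, 0]}]}}

```text
time: 21.45
tool_pos: [0.5419, -0.2126, 0.0527]
tool_rot: [-1.828, 1.569, -2.072]
contact_force: [-2.7, 0.5, 4.9]
opening: 0.0198
```

```bash
python3 - <<'E'
from h import *
go(.542,-.2125,.0535,-14)
E
```

```text
t 21.45 p [ 0.5419 -0.2126  0.0527] zang -13.98 F [-2.7  0.5  4.9] op 0.0198
dp [-0.0008  0.0002  0.0001] turn [ 0.02 -0.02  0.07]
```

The force went from −4.3 to +4.9 N, so the panel is resting on the felt. I'll release it and retreat straight up.

Request:
{"method": "move_arm", "body": {"deltas": [{"dp": [0, 0, 0], "turn": [0, 0, 0]}, {"dp": [0, 0, 0], "turn": [0, 0, 0]}, {"dp": [0, 0, 0], "turn": [0, 0, 0]}, {"dp": [0, 0, 0], "turn": [0, 0, 0]}, {"dp": [-0.01, 0, 0], "turn": [0, 0, 0]}, {"dp": [-0.03, 0, 0], "turn": [0, 0, 0]}, {"dp": [-0.07, 0, 0], "turn": [0, 0, 0]}, {"dp": [-0.12, 0, 0], "turn": [0, 0, 0]}, {"dp": [-0.17, 0, 0], "turn": [0, 0, 0]}, {"dp": [-0.2, 0, 0], "turn": [0, 0, 0]}], "hand": 0.036}}

```text
time: 22.45
tool_pos: [0.5429, -0.2128, 0.2571]
tool_rot: [-0.476, 1.565, -0.72]
contact_force: [1.0, -0.6, 0.3]
opening: 0.0358
```

Request:
{"method": "move_arm", "body": {"deltas": [{"dp": [0, -0.045, 0], "turn": [0, 0, 0]}, {"dp": [0, -0.045, 0], "turn": [0, 0, 0]}, {"dp": [0, -0.045, 0], "turn": [0, 0, 0]}, {"dp": [0, -0.045, 0], "turn": [0, 0, 0]}]}}

```text
time: 22.85
tool_pos: [0.531, -0.2554, 0.2516]
tool_rot: [-2.884, 1.569, -3.128]
contact_force: [-0.4, -0.5, 0.4]
opening: 0.0359
```

```bash
python3 - <<'E'
from h import *
R,p,s=Rt();print(s['time'],p,s['contact_force'])
c=snap('wrist','w7')
t=snap('top','t7');R,p,s=Rt()
print(s['time'])
E
```

```text
22.85 [ 0.5310233  -0.25540481  0.25162368] [-0.36613209 -0.50798775  0.37989043]
22.95
```

View pics/w7.png

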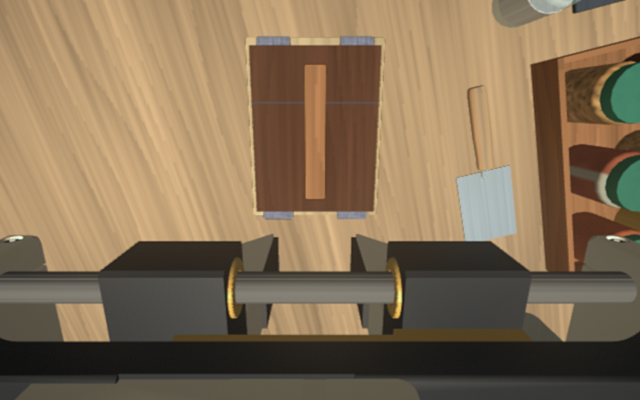

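View pics/t7.png

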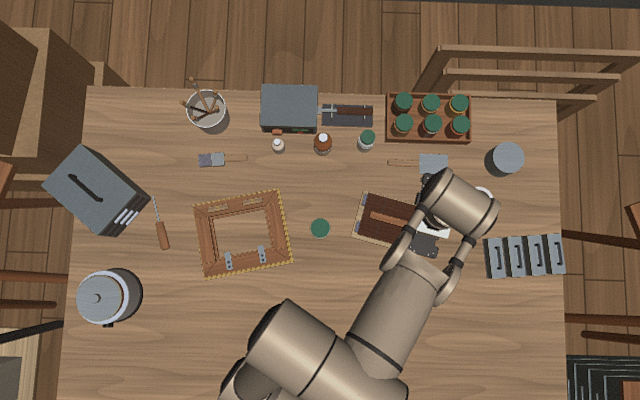

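The panel lies on both bars, with felt ends showing at top and bottom. In the top view the bystanders are where they were. I'll check the centring in numbers.

```bash
python3 - <<'E'
from h import *
c=load('w7.npz')
cv2.imwrite('pics/w7b.png',cv2.resize(c['p'][30:225,230:400,::-1],None,fx=3,fy=3,interpolation=cv2.INTER_CUBIC))
h=cv2.cvtColor(c['p'],cv2.COLOR_RGB2HSV);k=np.zeros((400,640),np.uint8);k[20:230,240:400]=255
m=cv2.inRange(h,(0,60,20),(20,255,120))&k
q=max(cv2.findContours(cv2.morphologyEx(m,cv2.MORPH_CLOSE,np.ones((15,15))),0,1)[0],key=cv2.contourArea)
W=np.array([ray(c,u,v,.049)[:2]*1000 for u,v in q[:,0]],np.float32);print('panel',cv2.minAreaRect(W))
b=[[305,65],[326,65],[326,199],[305,199]];B=[ray(c,u,v,.071)*1000 for u,v in b]
A=(B[0]+B[1])/2;D=(B[2]+B[3])/2;print('bat c',(A+D)/2,np.linalg.norm(A-D),np.degrees(np.arctan2(-(A-D)[0],(A-D)[1])))
cl=dp_cloud(c);print('heights',[np.median(cl[v-3:v+4,u-3:u+4,2]).round(4) for u,v in((270,60),(270,195),(360,60),(360,195),(315,130))])
m=cv2.inRange(h,(105,10,70),(135,80,190))&k
cs=[x for x in cv2.findContours(m,0,1)[0] if cv2.contourArea(x)>30]
for x in cs:
    r=cv2.boundingRect(x);print('felt',r,ray(c,r[0]+r[2]/2,r[1] if r[1]<100 else r[1]+r[3],.04)*1000)
E
```

```text
panel ((542.1156005859375, -212.23731994628906), (169.2725067138672, 128.0193634033203), 76.04972839355469)
bat c [ 542.77184579 -212.81175843   71.        ] 128.91024150950014 -13.881925995860165
heights [np.float64(0.0495), np.float64(0.0494), np.float64(0.0493), np.float64(0.0493), np.float64(0.0713)]
felt (338, 212, 27, 6) [ 559.80741817 -315.28977621   40.        ]
felt (264, 212, 28, 6) [ 478.42700254 -295.13281453   40.        ]
felt (341, 37, 32, 8) [ 605.30956217 -131.72251017   40.        ]
felt (257, 37, 32, 8) [ 524.38541184 -111.6181265    40.        ]
```

View pics/w7b.png

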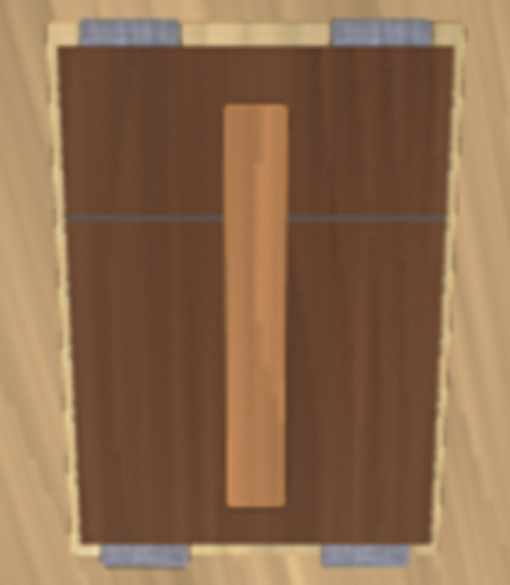

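The panel centre is at (542.1, −212.2), against (542.0, −213.4) for the cradle from its felt ends. It is level and parallel, so I'm handing in.

```bash
python3 - <<'E'
from cell import robot
print(robot.observe()['qvel'].round(3),robot.hand_in())
E
```

```text
the job is handed in; nothing more can be done
[ 0.001  0.001 -0.003 -0.004 -0.002 -0.003] None
```

The painted panel is out of the frame and lies painted side down on the two felt bars. I handed the job in at about 23 s of the 58 s allowed; `hand_in` gives no verdict.

**What I did**
- **Buttons:** I turned both aside by gripping each one and rotating it about its pivot. Measured afterwards, they were within about 0.5° of parallel to the frame's edge.
- **Removal:** I gripped the batten and tilted the free edge up about the tucked edge, to 10.5° and then 18° so the edge would clear the tops of the buttons. I then slid the tucked edge out from under the plates and lifted the panel away. The force readings stayed near the panel's own weight, so nothing was forced.
- **Placing:** I lowered the panel until the force reading showed it resting on the felt, then let go and moved the arm clear.

**Last checks**
- **Centring:** the panel's centre is about 1 mm from the cradle's centre.
- **Angle:** the batten is within about 0.2° of parallel to the bars.
- **Height:** the panel is level, with its top at 49.3–49.5 mm against an expected 49 mm.
- **Bystanders:** the last top view showed them where they started. The arm partly hid the tape roll, and I judged this by eye.

**Checks that failed or disagreed**
- The first colour mask for the felt found nothing, so I retuned it.
- Finding the felt's height from the wrist and top cameras together gave useless values because the two views were too similar. I relied on the depth readings instead, which gave about 40 mm.
- The panel seems slightly heavier than stated, at about 4.3 N, or 0.44 kg against 0.35 kg.

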